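# Screw the fitting lid onto the open lab jar

### The arm

A 6-joint arm with a two-finger parallel gripper is mounted at the origin on a cart in front of the work surface, level with it; the furniture and walls round the work are solid. World frame = base frame: x ahead of the robot, y to its left, z up, the work surface at z = 0. Lengths are in m, angles in rad, forces in N, time in s.
With the tool pointing down it reaches from about 0.35 to 0.975 m from the base axis. Payload 4.9 kg.
Tool frame: the origin (TCP) lies at the very end of the fingers, on their centre line; the grasp point (between the pads) lies manip.grip_point_offset behind it (manip.grip_point_offset is the distance from the TCP to the grasp point, in m); z points along the fingers, y is the line along which they close (so a half turn about z gives the same grasp; the last joint's range is limited). The gripper opens to 85 mm and grips with 20 to 120 N. Pads are 22 mm wide; open, the fingers measure 114 mm over their backs; the gripper's body (76 mm by 85 mm) begins 54 mm behind the grasp point. The pads swing forward as they close: fully open they stand 13 mm farther back than shut.
Start: joints at [1.111, 0.053, 1.613, -0, 1.476, -0.119], TCP at [0.209, 0.589, 0.208] pointing down, gripper open.
Joint ranges: [-3.01, 3.01], [-1.01, 2.22], [0.06, 2.58], [-1.02, 4.17], [0.09, 2.62], [-3.14, 3.14]. Speed limits (rad/s): [2.57, 2.57, 3.14, 3.14, 3.14, 3.14].

### API

Orientations are given as a unit quaternion [w, x, y, z].
In Python, from plant import manip gives the robot as it stands.
- The arm moves only by the shell command python3 -m crank 'ROWS' [OPENING]. ROWS is JSON, a list of rows, each an object of numbers: "x", "y", "z": the shift along the tool's x, y, z in cm; "turn": the turn about the tool's z in rad. In form: [{"x": .., "y": .., "z": .., "turn": ..}, ...]. A call has 1 to 5 rows; each row shifts and turns the commanded pose from where the row before left it, along the tool's axes as they then stand; what a row does not reach is not made up. A row lasts 1/10 s, in which the tool goes at most 50 mm and 8.59 degrees, less where a joint would pass 70% of its speed; a pose out of reach is approached as far as the arm can. A call with a gripper value outside its range is refused whole. OPENING is the opening in per cent of the stroke, from 0 (shut) to 100 (fully open), set as the call begins (- or left out, the last holds). The fingers move at their own pace and stop on an object; the grip force is fixed at half the most. Time passes only in rows, so rows that do not move let the fingers close. It gives the time, the measured TCP pose, the force, the opening and the grip force at its end, in the units of the state.
- manip.state(): the state, without advancing time (a new reading comes with each control period).
- manip.grab_frame(name): name is "scene" or "top" or "wrist"; returns (picture, depth): 480x640x3 uint8, red, green, blue; 480x640 float32, m along the optical axis (not along the pixel's ray), 0 where there is no reading.
- manip.camera_model(name): a dict with "mtx" (3x3 intrinsics, pixels), "world_to_cam" (4x4, takes a point from world to camera coordinates). Camera axes: x right, y down, z forward; pixel columns grow to the right and rows downward; lengths in m; the calibration is good to about 2 mm. A picture is of the moment at which its call begins: read the wrist's pose just before it. camera_model takes no time and is no camera call; for the wrist camera it gives the pose at the moment of the call.
- manip.job_done(): hands the job in; it is judged then, once.
The state is a dict: "time": time; "joint_pos": joint angles; "joint_vel": joint speeds; "joint_efforts": joint torques, N m; "tool_pos": TCP position; "tool_rot": TCP orientation; "contact_force": force on the tool from outside, world axes, zero at the start; "ft_torque": the same for the moment, N m; "gripper_width": opening from 0.0 (shut) to 1.0 (fully open); "grasp_force": force on a finger pad.
Only numpy, scipy, OpenCV 4.12 (cv2) and the standard library are available. Lean on these libraries where they do the work, as an engineer would, in place of code of your own. Each camera call takes 0.05 s, during which the arm holds its last target. There are 200 camera calls.

### The job

Close the open storage jar with the larger of the two grey lids. Rest the lid level on top of the jar's two thread ramps, then turn it back (anticlockwise seen from above) until it can drop down past the ramps' starts onto the rim, and then tighten it clockwise until its grip bar lines up with the two ribs on the jar's sides; let go of it. Leave the smaller lid where it lies.

Things in the scene. Friction and masses are not known exactly. Their poses are not given: they have to be found in the camera images.
- jar: Open white jar, fixed to the worktop. Origin: centre of underside, z up. Body 92 mm across, foot 100; neck 52 mm outside, 44 inside, rim 92 mm up. Two upright ribs on the body mark its +x and -x; half a turn makes no difference. Seated on the rim, the lid's origin is 72 mm up; tightening clockwise brings its lugs under the ramps to the stops, the bar then along jar x. It turns freely.
- jar_ramp (a point): Mid-top of one of two opposite thread ramps outside the neck, 32.5 mm radius, level tops 85 mm above the jar's underside. This one spans -9 to 45 degrees anticlockwise from jar +x, the other half a turn on; the neck between is free. A stop 90 mm up at each ramp's clockwise end. Bar 5 to 35 degrees from jar x: lid rests on the ramps (its origin 85 mm up); at 58 to 148 (aim 75) it drops.
- lid: The lid that fits: round, grey, 78 mm across, upright on the worktop, 80 g. Origin: centre of the skirt's lower edge, z up. Top face at 24 mm; on it, along lid x, a grip bar 64 mm long, 14 thick, 24 to 46 mm up. Two lugs inside the skirt's lower edge, under the bar's ends, 10 mm wide, 5 high, reach in to 29 mm from the axis. A cone inside helps centring. Half a turn makes no difference.
- small_lid: The wrong lid: same shape and grey plastic, but 58 mm across, bar 46 mm long. Origin: centre of the skirt's lower edge. Leave it alone.
Things that resemble listed ones, but are neither listed nor needed, are in the scene too. Leave any pink look-alike of the lid alone.

How it is judged:
By the outcome, as a careful person would: the job done as asked, in the order asked, and still so for the second after the job is handed in, with the robot touching nothing.
It also fails if it takes over 48 s, if anything falls off the work surface, if the arm or the gripper's body presses on something with over 40 N, if the wrist force passes 120 N, or if a joint passes its speed limit or range.

## Working session

There is one attempt and no reset: what is moved stays moved. The work goes in short steps, Python scripts to look and compute and a shell command to move; the robot and the scene stay as the last step left them, time stands still between calls to the robot, and variables do not carry over. Pictures are saved under pics/ and viewed, at most 10 in all, crops included, and the job is handed in when it is done.

```bash
mkdir -p pics
cat > h.py <<'E'
import numpy as np, cv2
from plant import manip
def grab(n):
    m=manip.camera_model(n); p,d=manip.grab_frame(n); return p,d,np.array(m["mtx"]),np.array(m["world_to_cam"])
def pts(d,K,T):
    v,u=np.mgrid[0:480,0:640]; c=np.stack([(u-K[0,2])/K[0,0]*d,(v-K[1,2])/K[1,1]*d,d],-1)
    R,t=T[:3,:3],T[:3,3]; w=(c-t)@R; w[d==0]=np.nan; return w
def ray(u,v,z,K,T):
    R,t=T[:3,:3],T[:3,3]; o=-R.T@t; r=R.T@np.linalg.inv(K)@[u,v,1.]; return o+r*(z-o[2])/r[2]
E
python3 - <<'E'
from h import *
s=manip.state(); print(s["time"],s["tool_pos"],s["tool_rot"],manip.grip_point_offset)
ims=[]
for n in("top","scene"):
    p,d,K,T=grab(n); np.savez(n+".npz",p=p,d=d,K=K,T=T); cv2.imwrite(f"pics/{n}.png",p[...,::-1])
    print(n,K[0,0],-T[:3,:3].T@T[:3,3])
E
```

```text
0.0 [0.20861206 0.58843876 0.20627508] [-2.76402718e-04  1.69605237e-01  9.85511547e-01 -9.88568105e-04] 0.0187
top 573.7812027402786 [0.48478538 0.01158825 0.92241194]
scene 492.06276256222117 [0.44013133 0.43705985 0.79708183]
```

View pics/top.png

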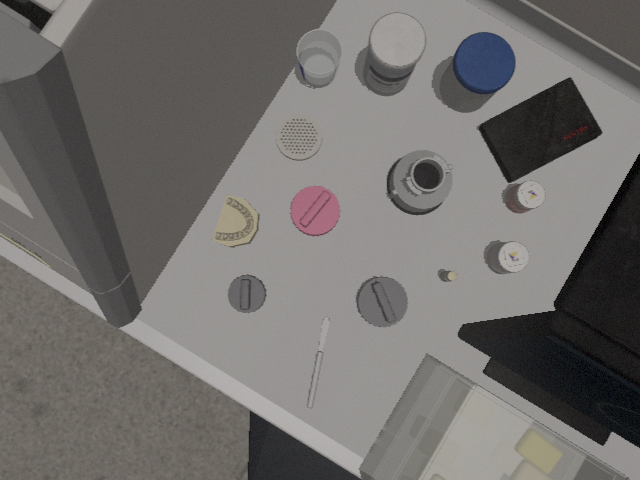

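View pics/scene.png

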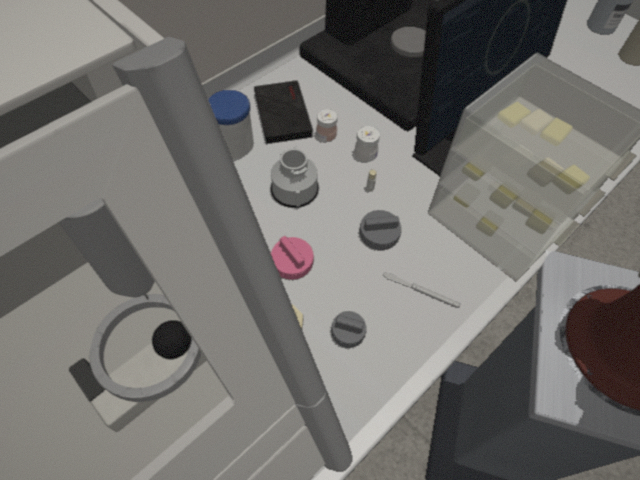

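The top view shows grey lids at (382,301), the larger one, and (247,293), the smaller one. The pink look-alike is at (315,210) and the open jar at (420,181). The larger grey lid should be the 78 mm one. I'll measure it and confirm in an enlarged crop.

```bash
cat > m.py <<'E'
from h import *
z=np.load("top.npz");p,d,K,T=z["p"],z["d"],z["K"],z["T"]; w=pts(d,K,T)
for n,(u,v) in dict(lid=(382,301),small=(247,293)).items():
    sl=np.s_[v-40:v+40,u-40:u+40]; W=w[sl]; 
    for lo,hi in((.015,.032),(.038,.055)):
        m=((W[...,2]>lo)&(W[...,2]<hi)).astype(np.uint8)
        k,l,st,c=cv2.connectedComponentsWithStats(m); i=1+st[1:,4].argmax(); q=W[l==i]
        cc,r=cv2.minEnclosingCircle(q[:,:2].astype(np.float32)*1000); rr=cv2.minAreaRect(q[:,:2].astype(np.float32)*1000)
        print(n,st[i,4],np.median(q[:,2]),"circle",cc,r,"rect",rr)
sl=np.s_[135:225,370:470];W=w[sl]
for lo,hi in((.055,.075),(.08,.0885),(.0885,.1)):
    m=(W[...,2]>lo)&(W[...,2]<hi);q=W[m];print("jar",lo,m.sum(),np.median(q[:,2]) if m.sum() else 0,cv2.minEnclosingCircle(q[:,:2].astype(np.float32)*1000))
big=lambda u,v:cv2.convertScaleAbs(cv2.resize(p[v-40:v+40,u-40:u+40,::-1],(400,400),interpolation=cv2.INTER_CUBIC),alpha=1.3)
cv2.imwrite("pics/crop.png",np.hstack([big(382,301),big(420,181)]))
E
python3 m.py
```

```text
lid 1565 0.024416043674754303 circle (457.5447082519531, -98.34886932373047) 39.935977935791016 rect ((458.21746826171875, -97.572265625), (77.8317642211914, 77.03327178955078), 4.914402961730957)
lid 394 0.04605623690692434 circle (457.3470458984375, -97.54139709472656) 31.924333572387695 rect ((457.4791564941406, -97.83203125), (63.80699157714844, 14.526920318603516), 24.444204330444336)
small 798 0.02438200838969437 circle (464.4815979003906, 114.77759552001953) 29.692102432250977 rect ((464.5683288574219, 114.72250366210938), (57.38105392456055, 57.70630645751953), 10.923760414123535)
small 285 0.04597963799097347 circle (464.57537841796875, 114.7418212890625) 23.10955047607422 rect ((464.5782165527344, 114.99273681640625), (14.228309631347656, 45.733280181884766), 89.35688781738281)
jar 0.055 1052 0.06045045710434131 ((646.6693115234375, -151.30165100097656), 45.15871810913086)
jar 0.08 248 0.08536674689172799 ((646.9749145507812, -153.54417419433594), 33.12602615356445)
jar 0.0885 331 0.09203922862929034 ((648.09716796875, -153.37106323242188), 32.00666809082031)
```

View pics/crop.png

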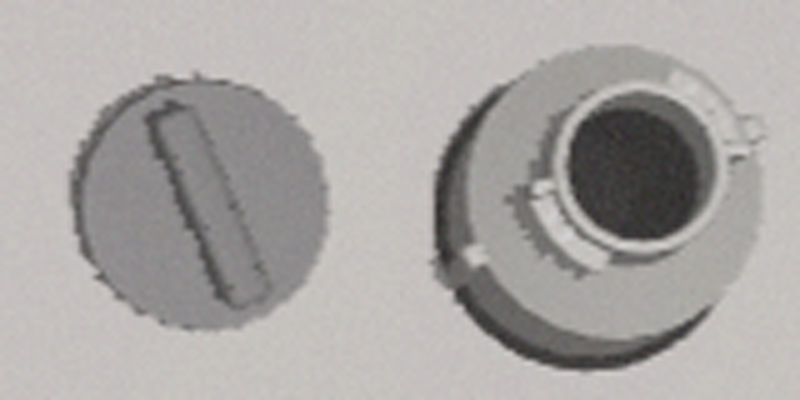

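The left crop is the larger grey lid, 78 mm across with a 64 mm bar, so it is the one meant. The grey lid at (247,293) is 58 mm and stays where it is. The right crop shows the jar, with ribs at full-image pixels (394,193) and (451,167), and ramps with stops beside the neck. Next I'll work out the jar axis and angle.

Run:
```python
from h import *
from scipy.optimize import least_squares
z=np.load("top.npz");p,d,K,T=z["p"],z["d"],z["K"],z["T"]; w=pts(d,K,T)
W=w[135:225,370:470].reshape(-1,3)
c=np.array([.647,-.1535])
b=W[(W[:,2]>.055)&(W[:,2]<.064)];r=np.hypot(*(b[:,:2]-[.6467,-.1513]).T);print("shoulder z",np.median(b[:,2]),r.max())
q=W[W[:,2]>.0885,:2];
for i in range(4):
    r=np.hypot(*(q-c).T);k=q[(r<.028)&(r>.020)]
    c=least_squares(lambda x:np.hypot(*(k-x).T)-.024,c,loss="soft_l1",f_scale=.001).x
print("rim c",c,len(k))
for lo,hi in((.082,.0875),(.0885,.095)):
    q=W[(W[:,2]>lo)&(W[:,2]<hi),:2]-c;r=np.hypot(*q.T);q=q[(r>.0285)&(r<.038)];a=np.sort(np.degrees(np.arctan2(q[:,1],q[:,0])))
    print(lo,a.round(0).astype(int).tolist(),np.hypot(*q.T).mean())
# ribs
for zz in (.05,.06):
    A=ray(394.4,192.6,zz,K,T);B=ray(451,166.6,zz,K,T);D=A-B;print("rib",np.degrees(np.arctan2(D[1],D[0])),np.hypot(*D[:2]),(A+B)/2)
s=manip.state();q=s["tool_rot"];w_,x,y,zq=q
X=np.array([1-2*(y*y+zq*zq),2*(x*y+zq*w_)]);Y=np.array([2*(x*y-zq*w_),1-2*(x*x+zq*zq)]);print("tool x,y",X,Y)
```

```text
shoulder z 0.059139850754997655 0.04518457644895879
rim c [ 0.64693919 -0.15277336] 313
0.082 [-71, -70, -69, -69, -68, -67, -66, -65, -64, -63, -62, -61, -61, -60, -59, -58, -57, -57, -56, -55, -54, -54, -52, -50, -49, -48, -48, -46, -46, -46, -44, -44, -42, -42, -42, -40, -40, -39, -38, -38, -37, -36, -35, -33, -31, -31, -30, -30, -28, -27, -27, -26, -25, -23, -23, -22, -21, -21, -20, -18, -18, 100, 105, 106, 106, 107, 109, 109, 111, 112, 113, 113, 115, 116, 116, 117, 118, 120, 120, 121, 121, 122, 123, 125, 125, 126, 127, 129, 129, 130, 131, 133, 133, 135, 135, 137, 137, 139, 140, 143, 144, 144, 146, 147, 148, 148, 150, 151, 154, 155, 156, 157, 158, 160, 162, 162, 162] 0.030773334003220406
0.0885 [-81, -79, -79, -79, -77, -77, -76, -74, -74, -73, -52, 99, 99, 102, 102, 104, 105] 0.03059335115596238
rib 116.18223244522241 0.0967706774006878 [ 0.64645156 -0.15342798  0.05      ]
rib 116.18223244522247 0.09566144593664251 [ 0.64459847 -0.15153649  0.06      ]
tool x,y [-0.94247187  0.33428541] [0.33428445 0.94247033]
```

Run:
```python
from h import *
np.set_printoptions(precision=2,suppress=True)
for n,L in(("top",[(30,20),(20,80),(60,150),(90,230),(120,300),(125,320),(10,150),(430,365),(400,440),(500,350),(560,300),(600,200),(470,330),(600,430),(400,30),(484,55),(0,210)]),("scene",[(160,60),(200,150),(250,280),(330,450),(60,150),(20,230),(430,130),(470,100),(440,210),(530,270),(230,105)])):
    z=np.load(n+".npz");w=pts(z["d"],z["K"],z["T"])
    for u,v in L: print(n,u,v,w[v,u])
```

```text
top 30 20 [0.68 0.23 0.49]
top 20 80 [0.6  0.19 0.59]
top 60 150 [0.58 0.2  0.5 ]
top 90 230 [0.53 0.23 0.37]
top 120 300 [0.45 0.27 0.13]
top 125 320 [0.42 0.3  0.04]
top 10 150 [0.59 0.27 0.44]
top 430 365 [ 0.37 -0.16  0.06]
top 400 440 [ 0.27 -0.11  0.13]
top 500 350 [ 0.41 -0.22  0.22]
top 560 300 [ 0.47 -0.37  0.03]
top 600 200 [ 0.63 -0.45 -0.  ]
top 470 330 [ 0.43 -0.19  0.19]
top 600 430 [ 0.27 -0.44  0.01]
top 400 30 [ 0.84 -0.1   0.14]
top 484 55 [ 0.82 -0.23  0.11]
top 0 210 [0.57 0.4  0.21]
scene 160 60 [0.61 0.21 0.59]
scene 200 150 [0.58 0.23 0.53]
scene 250 280 [0.55 0.25 0.4 ]
scene 330 450 [0.44 0.32 0.09]
scene 60 150 [0.65 0.28 0.56]
scene 20 230 [0.67 0.32 0.53]
scene 430 130 [ 0.42 -0.2   0.19]
scene 470 100 [ 0.36 -0.3   0.19]
scene 440 210 [ 0.36 -0.16  0.04]
scene 530 270 [ 0.17 -0.1   0.  ]
scene 230 105 [ 0.8  -0.23  0.12]
```

```bash
python3 - <<'E'
from h import *
P=[]
for n in("top","scene"):
    z=np.load(n+".npz");w=pts(z["d"],z["K"],z["T"]);P.append(w.reshape(-1,3))
P=np.vstack(P);P=P[~np.isnan(P[:,0])];r=np.hypot(P[:,0],P[:,1]);a=np.degrees(np.arctan2(P[:,1],P[:,0]))
zb=[-.2,.02,.06,.15,.25,.4,.55,.9]
print("min r by angle (rows), z bins",zb)
for A in range(-35,105,7):
    print(A,[ (round(float(np.percentile(r[m],1)),2),int(m.sum())) if (m:=(a>=A)&(a<A+7)&(P[:,2]>lo)&(P[:,2]<=hi)).sum()>8 else '-' for lo,hi in zip(zb,zb[1:])])
E
python3 -c "
from h import *
p,d,K,T=grab('wrist');cv2.imwrite('pics/w0.png',p[...,::-1])"
```

```text
min r by angle (rows), z bins [-0.2, 0.02, 0.06, 0.15, 0.25, 0.4, 0.55, 0.9]
-35 [(0.13, 18942), (0.2, 2995), (0.07, 2474), (0.2, 2124), (0.21, 10086), (0.49, 1508), '-']
-28 [(0.12, 19578), (0.25, 12522), (0.21, 10175), (0.25, 11606), (0.21, 11432), (0.49, 1096), '-']
-21 [(0.12, 22011), (0.07, 3773), (0.07, 6907), (0.21, 2954), (0.21, 1218), '-', '-']
-14 [(0.11, 22438), (0.07, 4567), (0.07, 3907), '-', (1.0, 50), '-', '-']
-7 [(0.11, 22935), (0.07, 1716), (0.07, 2304), '-', '-', '-', '-']
0 [(0.11, 18526), (0.07, 3620), (0.07, 2316), (0.76, 1794), (0.76, 1308), (0.79, 335), '-']
7 [(0.11, 14263), (0.07, 2454), (0.06, 1641), (0.66, 3579), (0.66, 6498), (0.66, 8448), (0.66, 4437)]
14 [(0.1, 11497), (0.07, 1877), (0.06, 1356), (0.6, 12306), (0.59, 6104), (0.6, 18068), (0.62, 23025)]
21 [(0.1, 9864), (0.07, 425), (0.06, 1171), (0.55, 11438), (0.56, 18370), (0.59, 29869), (0.67, 6359)]
28 [(0.09, 6352), (0.07, 403), (0.06, 2982), (0.54, 18719), (0.56, 8842), '-', '-']
35 [(0.08, 3168), (0.07, 1423), (0.06, 2819), (0.64, 1124), (0.73, 17), '-', '-']
42 [(0.08, 2109), (0.07, 124), (0.06, 136), '-', '-', '-', '-']
49 [(0.08, 1141), (0.07, 116), (0.06, 104), '-', '-', '-', '-']
56 [(0.08, 959), (0.07, 115), (0.06, 71), '-', '-', '-', '-']
63 [(0.08, 836), (0.07, 116), (0.07, 30), '-', '-', '-', '-']
70 [(0.08, 778), (0.07, 101), '-', '-', '-', '-', '-']
77 [(0.08, 724), (0.07, 55), '-', '-', '-', '-', '-']
84 [(0.07, 715), (0.07, 20), '-', '-', '-', '-', '-']
91 [(0.08, 265), '-', '-', '-', '-', '-', '-']
98 [(0.12, 86), '-', '-', '-', '-', '-', '-']
```

View pics/w0.png

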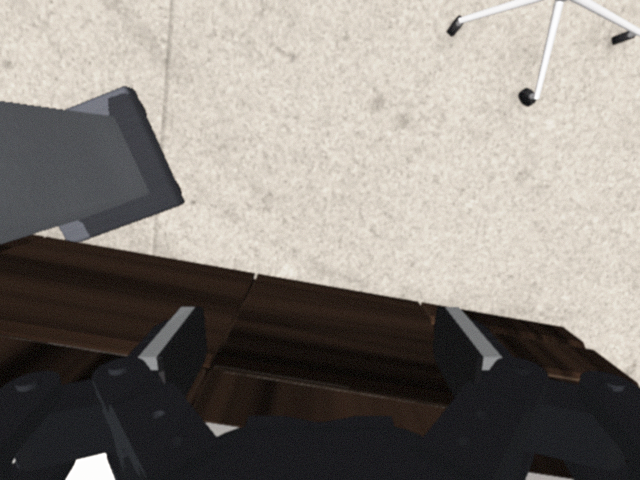

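```bash
python3 - <<'E'
from h import *
z=np.load("top.npz");w=pts(z["d"],z["K"],z["T"]).reshape(-1,3)
z=np.load("scene.npz");w=np.vstack([w,pts(z["d"],z["K"],z["T"]).reshape(-1,3)])
r=np.hypot(w[:,0],w[:,1])
for lo in(.15,.2,.25,.3):
    q=w[(w[:,2]>lo)&(w[:,2]<lo+.05)&(w[:,1]<-.0)&(w[:,0]<.9)&(w[:,1]>-.4)&(r>.15)]
    H=np.histogram2d(q[:,0],q[:,1],bins=[np.arange(.1,.95,.1),np.arange(-.4,.01,.05)])[0];print(lo);print(H.astype(int))
E
python3 -m crank '[{"y":-4.5},{"y":-4.5},{"y":-4.5},{"y":-4.5},{"y":-4.3}]'
python3 -m crank '[{"x":-4,"y":-1},{"x":-4,"y":-1},{"x":-4,"y":-1},{"x":-3.7,"y":-1}]'
```

```text
0.15
[[   0    0    0    9  195  227  119    0]
 [  54    7    0    0    4 1285 1044    0]
 [ 411  476  622  438  954  961    0    0]
 [   0    0    0  316  609    0    0    0]
 [   0    0    0    0    0    0    0    0]
 [   0    0    0    0    0    0    0    0]
 [   0    0    0    0    0    0    0    0]
 [ 336    0    0    0    0    0    0    0]]
0.2
[[   0    0    0   18   12   72  147    0]
 [   0    0    0    0    0 1495 1073    0]
 [ 669  829  858  278 1123 1140    0    0]
 [   0    0    0  662  616    0    0    0]
 [   0    0    0    0    0    0    0    0]
 [   0    0    0    0    0    0    0    0]
 [   0    0    0    0    0    0    0    0]
 [ 205    0    0    0    0    0    0    0]]
0.25
[[   0    1  614 1238 1329  930  255    0]
 [   0 1117 2386 2549 2777 3086  953    0]
 [ 504  995 1972 2614 4295 1195    0    0]
 [   0    0   23 1231  528    0    0    0]
 [   0    0    0    0    0    0    0    0]
 [   0    0    0    0    0    0    0    0]
 [   0    0    0    0    0    0    0    0]
 [   0    0    0    0    0    0    0    0]]
0.3
[[   0    0    0    0    0    0    0    0]
 [   0    0    0    0    0    0    0    0]
 [ 415  927  938    0    0    0    0    0]
 [   0    0  331 1818  269    0    0    0]
 [   0    0    0    0    0    0    0    0]
 [   0    0    0    0    0    0    0    0]
 [   0    0    0    0    0    0    0    0]
 [   0    0    0    0    0    0    0    0]]schema error: expected keys x, y, z, turn
schema error: expected keys x, y, z, turn
```

```bash
python3 - <<'E'
from h import *
z=np.load("top.npz");w=pts(z["d"],z["K"],z["T"]).reshape(-1,3)
z=np.load("scene.npz");w=np.vstack([w,pts(z["d"],z["K"],z["T"]).reshape(-1,3)])
for n,c,lz in(("lid",(.4575,-.0977),.06),("jar",(.647,-.153),.11)):
  D=w[:,:2]-c;r=np.hypot(*D.T)
  for lo in np.arange(lz,.36,.04):
    m=(w[:,2]>lo)&(w[:,2]<lo+.04)&(r<.3);i=np.where(m)[0]
    if len(i)>10:
        i=i[np.argsort(r[i])];print(n,round(lo,2),len(i),[(round(float(r[j]),3),w[j].round(3).tolist()) for j in (i[3],i[len(i)//50])])
# upright edge at angle -12 line under forearm
a=np.arctan2(w[:,1],w[:,0]);r=np.hypot(w[:,0],w[:,1]);L=r*np.sin(a+.21)
for lo in np.arange(.15,.5,.1):
    m=(abs(L)<.07)&(r>.15)&(r<.46)&(w[:,2]>.1)&(r>=lo)&(r<lo+.1)
    print("under forearm r",lo,m.sum(),w[m,2].max() if m.any() else None)
E
python3 -m crank '[{"x":0,"y":-4.5,"z":0,"turn":0},{"x":0,"y":-4.5,"z":0,"turn":0},{"x":0,"y":-4.5,"z":0,"turn":0},{"x":0,"y":-4.5,"z":0,"turn":0},{"x":0,"y":-4.3,"z":0,"turn":0}]'
python3 -m crank '[{"x":-4,"y":-1,"z":0,"turn":0},{"x":-4,"y":-1,"z":0,"turn":0},{"x":-4,"y":-1,"z":0,"turn":0},{"x":-3.7,"y":-1,"z":0,"turn":0}]'
```

```text
lid 0.06 5548 [(0.109, [0.376, -0.17, 0.098]), (0.113, [0.367, -0.166, 0.095])]
lid 0.1 3065 [(0.109, [0.377, -0.171, 0.126]), (0.111, [0.377, -0.175, 0.124])]
lid 0.14 4887 [(0.094, [0.42, -0.184, 0.159]), (0.097, [0.429, -0.19, 0.173])]
lid 0.18 6330 [(0.096, [0.425, -0.188, 0.196]), (0.098, [0.425, -0.19, 0.218])]
lid 0.22 7170 [(0.097, [0.431, -0.191, 0.224]), (0.099, [0.427, -0.192, 0.229])]
lid 0.26 25302 [(0.098, [0.436, -0.194, 0.273]), (0.106, [0.446, -0.203, 0.275])]
lid 0.3 3586 [(0.1, [0.44, -0.196, 0.312]), (0.101, [0.439, -0.197, 0.324])]
lid 0.34 3489 [(0.102, [0.444, -0.199, 0.343]), (0.103, [0.449, -0.201, 0.367])]
jar 0.11 8627 [(0.135, [0.768, -0.213, 0.117]), (0.141, [0.765, -0.23, 0.115])]
jar 0.15 3244 [(0.213, [0.439, -0.2, 0.189]), (0.217, [0.434, -0.194, 0.175])]
jar 0.19 3691 [(0.209, [0.443, -0.199, 0.229]), (0.213, [0.438, -0.196, 0.207])]
jar 0.23 4114 [(0.205, [0.448, -0.203, 0.269]), (0.209, [0.443, -0.198, 0.26])]
jar 0.27 4923 [(0.201, [0.454, -0.206, 0.301]), (0.205, [0.448, -0.202, 0.309])]
jar 0.31 4271 [(0.197, [0.458, -0.21, 0.344]), (0.2, [0.454, -0.206, 0.334])]
jar 0.35 4767 [(0.193, [0.463, -0.211, 0.381]), (0.196, [0.459, -0.207, 0.371])]
under forearm r 0.15 3541 0.2791837618789976
under forearm r 0.25 8939 0.2801320748392994
under forearm r 0.35 122 0.27721951338818723
under forearm r 0.45000000000000007 0 None
time: 0.65
tool_pos: [0.1335, 0.377, 0.2068]
tool_rot: [-0.0, 0.169, 0.986, -0.001]
contact_force: [-0.1, 0.3, 0.8]
gripper_width: 1.002
grasp_force: 0.0
time: 1.05
tool_pos: [0.2699, 0.2875, 0.2075]
tool_rot: [0.0, 0.17, 0.986, 0.0]
contact_force: [0.1, 0.0, -0.5]
gripper_width: 0.997
grasp_force: 0.0
```

```bash
python3 -m crank '[{"x":-4,"y":-2.4,"z":0,"turn":0},{"x":-4,"y":-2.4,"z":0,"turn":0},{"x":-4,"y":-2.4,"z":0,"turn":0},{"x":-3,"y":-2.3,"z":0,"turn":0}]'
python3 -m crank '[{"x":-1.7,"y":-3.4,"z":0,"turn":0},{"x":-1.7,"y":-3.4,"z":0,"turn":0},{"x":-1.7,"y":-3.4,"z":0,"turn":-0.1},{"x":0,"y":0,"z":0,"turn":-0.14},{"x":0,"y":0,"z":0,"turn":-0.14}]'
python3 -m crank '[{"x":0,"y":0,"z":0,"turn":-0.14},{"x":0,"y":0,"z":0,"turn":-0.14},{"x":0,"y":0,"z":0,"turn":-0.106},{"x":0,"y":0,"z":0,"turn":0}]'
python3 - <<'E'
from h import *
s=manip.state();print(s["tool_pos"],s["tool_rot"],s["joint_pos"])
np.save("s1.npy",np.r_[s["tool_pos"],s["joint_pos"]])
p1=np.array([0.20861206,0.58843876,0.20627508]);q1=[.053,1.613]
p2=s["tool_pos"];q2=s["joint_pos"][1:3]
r1,r2=np.hypot(*p1[:2]),np.hypot(*p2[:2])
A=[];b=[]
for p,q in((p1,q1),(p2,q2)):
    A+=[[np.sin(q[0]),np.sin(sum(q)),0,1],[np.cos(q[0]),np.cos(sum(q)),1,0]];b+=[np.hypot(*p[:2]),p[2]]
print(np.linalg.solve(A,b))
E
```

```text
time: 1.45
tool_pos: [0.3796, 0.147, 0.2074]
tool_rot: [0.0, 0.17, 0.985, -0.0]
contact_force: [-0.2, 0.3, -0.6]
gripper_width: 0.999
grasp_force: 0.0
time: 1.95
tool_pos: [0.3924, 0.0345, 0.2072]
tool_rot: [-0.0, -0.021, 1.0, 0.0]
contact_force: [-0.3, -0.5, -0.6]
gripper_width: 1.002
grasp_force: 0.0
time: 2.35
tool_pos: [0.3923, 0.0358, 0.2072]
tool_rot: [-0.0, -0.211, 0.978, 0.0]
contact_force: [0.2, -0.2, -0.0]
gripper_width: 1.0
grasp_force: 0.0
[0.39231693 0.03581782 0.20716696] [-2.39597229e-04 -2.10823010e-01  9.77524217e-01  7.49453586e-05] [-9.84324363e-02 -5.52082829e-01  2.11449719e+00 -3.86299225e-06
  1.57968037e+00 -2.09406244e+00]
[ 0.40349415  0.58265443 -0.14126542  0.02293188]
```

Run:
```python
from h import *
s=manip.state();t=np.array(s["tool_pos"]);a=s["joint_pos"][0]
for n in("top","scene"):
    p,d,K,T=grab(n);z=np.load(n+".npz");np.savez(n+"1.npz",p=p,d=d,K=K,T=T)
    if n=="scene":cv2.imwrite("pics/s1.png",p[...,::-1])
    m=(abs(d-z["d"])>.01)&(d>0)&((z["d"]==0)|(d<z["d"]));w=pts(d,K,T)[m]-[0,0,0]
    e=np.array([np.cos(a),np.sin(a)]);f=np.array([-e[1],e[0]])
    al=w[:,:2]@e;la=w[:,:2]@f;print(n,m.sum(),"tcp al,la",t[:2]@e,t[:2]@f)
    for lo in np.arange(.2,.9,.05):
        k=(w[:,2]>lo)&(w[:,2]<lo+.05)
        if k.sum()>20:print(round(lo,2),k.sum(),"along",np.percentile(al[k],[1,99]).round(3),"lat",np.percentile(la[k],[1,99]).round(3))
```

```text
top 26462 tcp al,la 0.3868979472999124 0.0741988284006863
0.2 35 along [0.306 0.8  ] lat [-0.342  0.428]
0.25 221 along [0.29  0.712] lat [-0.29   0.351]
0.3 858 along [0.401 0.62 ] lat [0.006 0.28 ]
0.35 301 along [0.409 0.669] lat [-0.252  0.297]
0.4 487 along [0.412 0.66 ] lat [-0.176  0.279]
0.45 297 along [0.326 0.658] lat [0.034 0.269]
0.5 17069 along [0.351 0.428] lat [0.012 0.137]
0.55 5228 along [0.35  0.405] lat [0.019 0.131]
scene 38747 tcp al,la 0.3868979472999124 0.0741988284006863
0.2 87 along [0.207 0.964] lat [-0.281  0.446]
0.25 640 along [0.344 0.684] lat [0.019 0.439]
0.3 1729 along [0.343 0.486] lat [0.019 0.299]
0.35 1762 along [0.351 0.505] lat [0.08 0.29]
0.4 2358 along [0.352 0.547] lat [0.075 0.3  ]
0.45 5255 along [0.248 0.425] lat [0.032 0.139]
0.5 21590 along [0.262 0.427] lat [0.031 0.14 ]
0.55 3954 along [0.283 0.661] lat [0.019 0.291]
```

View pics/s1.png

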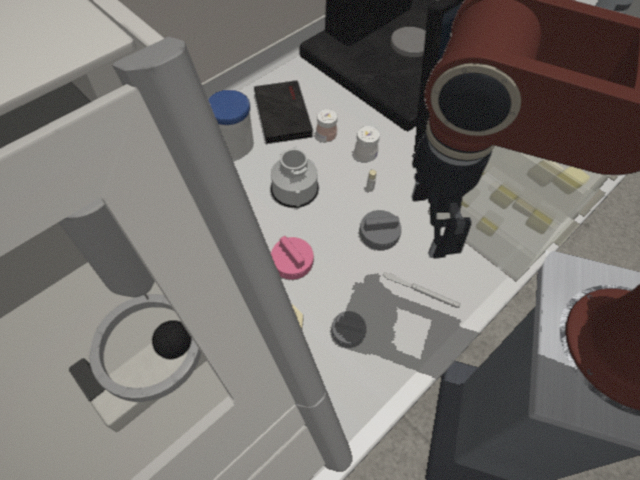

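The picture shows the red wrist and forearm in front of the lid, near the clear box and the tall black door. I'll get the forearm's offsets to check clearance at the lid.

Run:
```python
from h import *
np.set_printoptions(precision=3,suppress=True)
a=manip.state()["joint_pos"][0];e=np.array([np.cos(a),np.sin(a)]);f=np.array([-e[1],e[0]])
z=np.load("scene1.npz");w=pts(z["d"],z["K"],z["T"])
for u,v in[(480,100),(500,25),(530,40),(465,45),(560,60),(600,110),(620,150),(560,140),(560,15),(460,150),(425,130),(455,180),(450,240)]:
    x=w[v,u];print(u,v,"al %.3f lat %.3f z %.3f"%(x[:2]@e,x[:2]@f,x[2]),x)
z=np.load("top.npz");w=np.vstack([pts(y["d"],y["K"],y["T"]).reshape(-1,3) for y in (np.load("top.npz"),np.load("scene.npz"))])
# obstacles in arm frame for lid pose q1=-21.2deg and jar pose
for n,t in(("lid",(.4575,-.0977)),("jar",(.647,-.153))):
    t=np.array(t);a=np.arctan2(t[1],t[0])-np.arcsin(.0742/np.hypot(*t));e=np.array([np.cos(a),np.sin(a)]);f=np.array([-e[1],e[0]])
    al=(w[:,:2]-t)@e;la=(w[:,:2]-t)@f
    for lo in np.arange(.18,.62,.06):
        for L,H in((-.3,-.07),(-.07,.07)):
            m=(w[:,2]>lo)&(w[:,2]<lo+.06)&(al>L)&(al<H)&(la>-.4)&(la<.1)
            if m.sum()>10:print(n,"z",round(lo,2),"al",(L,H),"max lat rel tcp",np.percentile(la[m],99).round(3),"al max",np.percentile(al[m],99).round(3),m.sum())
```

```text
480 100 al 0.384 lat 0.140 z 0.523 [0.396 0.102 0.523]
500 25 al 0.388 lat 0.078 z 0.550 [0.394 0.039 0.55 ]
530 40 al 0.361 lat 0.070 z 0.539 [0.366 0.034 0.539]
465 45 al 0.410 lat 0.105 z 0.543 [0.418 0.064 0.543]
560 60 al nan lat nan z nan [nan nan nan]
600 110 al 0.297 lat 0.129 z 0.535 [0.308 0.1   0.535]
620 150 al 0.266 lat 0.130 z 0.504 [0.277 0.103 0.504]
560 140 al 0.310 lat 0.130 z 0.497 [0.322 0.099 0.497]
560 15 al 0.343 lat 0.033 z 0.545 [ 0.344 -0.001  0.545]
460 150 al 0.383 lat 0.107 z 0.430 [0.392 0.069 0.43 ]
425 130 al 0.441 lat -0.150 z 0.199 [ 0.424 -0.192  0.199]
455 180 al 0.377 lat 0.110 z 0.390 [0.386 0.073 0.39 ]
450 240 al 0.359 lat 0.138 z 0.322 [0.371 0.102 0.322]
lid z 0.18 al (-0.3, -0.07) max lat rel tcp -0.067 al max -0.072 5239
lid z 0.18 al (-0.07, 0.07) max lat rel tcp -0.095 al max 0.021 5570
lid z 0.24 al (-0.3, -0.07) max lat rel tcp -0.069 al max -0.071 25123
lid z 0.24 al (-0.07, 0.07) max lat rel tcp -0.096 al max 0.028 7915
lid z 0.3 al (-0.07, 0.07) max lat rel tcp -0.099 al max 0.038 5771
lid z 0.36 al (-0.07, 0.07) max lat rel tcp -0.1 al max 0.046 5891
jar z 0.18 al (-0.3, -0.07) max lat rel tcp -0.1 al max -0.179 6399
jar z 0.24 al (-0.3, -0.07) max lat rel tcp -0.101 al max -0.173 14205
jar z 0.3 al (-0.3, -0.07) max lat rel tcp -0.111 al max -0.161 5764
jar z 0.36 al (-0.3, -0.07) max lat rel tcp -0.113 al max -0.153 5891
```

```bash
python3 -m crank '[{"x":0,"y":-3,"z":0,"turn":0},{"x":-0.1,"y":-3,"z":0,"turn":0},{"x":-0.1,"y":-3,"z":0,"turn":0},{"x":-0.1,"y":-3,"z":0,"turn":0},{"x":-0.1,"y":-2.8,"z":0,"turn":0}]' 60
python3 -m crank '[{"x":0,"y":0,"z":4,"turn":0},{"x":0,"y":0,"z":4,"turn":0},{"x":0,"y":0,"z":0,"turn":0}]'
cat > lid.py <<'E'
from h import *
import sys
# bar (zb) and disc in wrist view: lid.py zbar
zb=float(sys.argv[1])
s=manip.state();p,d,K,T=grab("wrist");w=pts(d,K,T)
t=s["tool_pos"];q=s["tool_rot"];xa=np.degrees(np.arctan2(2*(q[1]*q[2]+q[3]*q[0]),1-2*(q[2]**2+q[3]**2)))
m=(abs(w[...,2]-zb)<.007)&(np.hypot(w[...,0]-t[0],w[...,1]-t[1])<.06);m=m.astype(np.uint8)
k,l,st,c=cv2.connectedComponentsWithStats(m);i=1+st[1:,4].argmax();b=w[l==i]
print("bar z",np.median(b[:,2]),cv2.minAreaRect(b[:,:2].astype(np.float32)*1000))
print("tcp",np.array(t)*1000,"tool x deg",xa,"F",s["contact_force"])
if len(sys.argv)>2: cv2.imwrite(sys.argv[2],p[...,::-1])
E
python3 lid.py .046 pics/w1.png
```

```text
time: 2.95
tool_pos: [0.4576, -0.0986, 0.2074]
tool_rot: [-0.0, -0.21, 0.978, 0.0]
contact_force: [-0.1, 1.1, -0.5]
gripper_width: 0.602
grasp_force: 0.0
time: 3.25
tool_pos: [0.4529, -0.0959, 0.1212]
tool_rot: [-0.005, -0.21, 0.978, 0.003]
contact_force: [-0.5, -0.3, -0.3]
gripper_width: 0.604
grasp_force: 0.0
bar z 0.046468255345678625 ((457.24334716796875, -99.02963256835938), (63.31344223022461, 13.75628662109375), 23.731353759765625)
tcp [452.86263243 -95.88039518 121.16184125] tool x deg -155.74902503881648 F [-0.51865953 -0.26703532 -0.2605862 ]
```

View pics/w1.png

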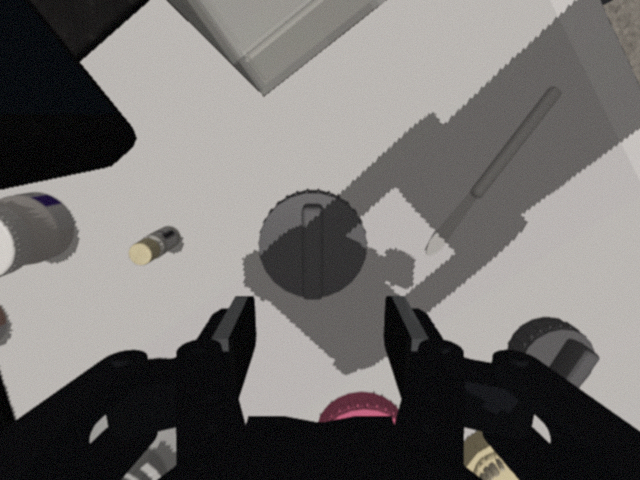

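The wrist view shows the larger grey lid upright at (313,243), with its bar vertical in the picture and well between the fingers. The pose is slightly off, so I'll check whether it settles.

```bash
python3 -m crank '[{"x":0,"y":0,"z":0,"turn":0},{"x":0,"y":0,"z":0,"turn":0}]'; python3 -c "
from h import *
s=manip.state();print(s['tool_pos'],s['tool_rot'],s['joint_pos'],s['joint_vel'],s['joint_efforts'])"; python3 lid.py .046
```

```text
time: 3.5
tool_pos: [0.4589, -0.0978, 0.1304]
tool_rot: [0.002, -0.211, 0.977, -0.001]
contact_force: [1.4, 0.1, 0.1]
gripper_width: 0.601
grasp_force: 0.0
[ 0.45893863 -0.09781125  0.1304247 ] [ 0.0019514  -0.21096311  0.97749122 -0.00129385] [-3.68762997e-01 -2.78084504e-01  2.04773518e+00 -1.99074601e-05
  1.36725928e+00 -2.36467682e+00] [ 0.00052976 -0.00311273 -0.00041615 -0.0007658  -0.00102167 -0.00196781] [-4.66546474e-02 -2.30817908e+01 -3.50822997e+01 -2.35090076e-03
  1.05835174e-02  3.91982845e-03]
bar z 0.046452262645099565 ((457.1854248046875, -99.14009094238281), (63.09284210205078, 13.986259460449219), 24.572954177856445)
tcp [458.93863016 -97.81125118 130.42469815] tool x deg -155.64201991517112 F [1.38002722 0.08561474 0.12669359]
```

```bash
python3 -m crank '[{"x":0.15,"y":0,"z":2.5,"turn":0},{"x":0,"y":0,"z":2.5,"turn":0},{"x":0,"y":0,"z":2,"turn":0},{"x":0,"y":0,"z":1,"turn":0},{"x":0,"y":0,"z":0.7,"turn":0}]' 45
python3 -m crank '[{"x":0,"y":0,"z":0.7,"turn":0},{"x":0,"y":0,"z":0,"turn":0},{"x":0,"y":0,"z":0,"turn":0},{"x":0,"y":0,"z":0,"turn":0}]'
```

```text
time: 4.05
tool_pos: [0.4565, -0.0981, 0.041]
tool_rot: [0.001, -0.211, 0.977, -0.0]
contact_force: [0.5, -0.8, 0.3]
gripper_width: 0.452
grasp_force: 0.0
time: 4.45
tool_pos: [0.4565, -0.0982, 0.0343]
tool_rot: [0.001, -0.211, 0.977, -0.0]
contact_force: [0.6, -0.0, -0.5]
gripper_width: 0.449
grasp_force: 0.0
```

```bash
python3 -m crank '[{"x":-0.05,"y":0,"z":0.4,"turn":0},{"x":0,"y":0,"z":0.25,"turn":0},{"x":0,"y":0,"z":0,"turn":0}]'
python3 -m crank '[{"x":0,"y":0,"z":0,"turn":0},{"x":0,"y":0,"z":0,"turn":0},{"x":0,"y":0,"z":0,"turn":0},{"x":0,"y":0,"z":0,"turn":0},{"x":0,"y":0,"z":0,"turn":0}]' 0
```

```text
time: 4.75
tool_pos: [0.4559, -0.0976, 0.0265]
tool_rot: [-0.0, -0.211, 0.977, 0.0]
contact_force: [0.6, -0.7, 0.3]
gripper_width: 0.447
grasp_force: 0.0
time: 5.25
tool_pos: [0.4564, -0.0978, 0.0271]
tool_rot: [0.0, -0.211, 0.977, -0.0]
contact_force: [-0.5, -0.0, -0.2]
gripper_width: -0.003
grasp_force: 0.0
```

```bash
python3 -c "
from h import *
s=manip.state();print(s['gripper_width'],s['grasp_force'],s['tool_pos'])
p,d,K,T=grab('wrist');p2,*_=grab('scene')
a=cv2.resize(p2[160:310,300:500,::-1],(640,480),interpolation=cv2.INTER_CUBIC)
cv2.imwrite('pics/c1.png',cv2.resize(np.hstack([p[...,::-1],a]),(800,300)))
w=pts(d,K,T);print(w[200:300:20,320].round(3).tolist())"
```

```text
-0.0027608077984244135 0.0 [ 0.45639197 -0.09776869  0.02708166]
[[0.421, -0.114, 0.001], [0.426, -0.112, 0.025], [0.43, -0.11, 0.046], [0.437, -0.107, 0.047], [0.445, -0.103, 0.045]]
```

View pics/c1.png

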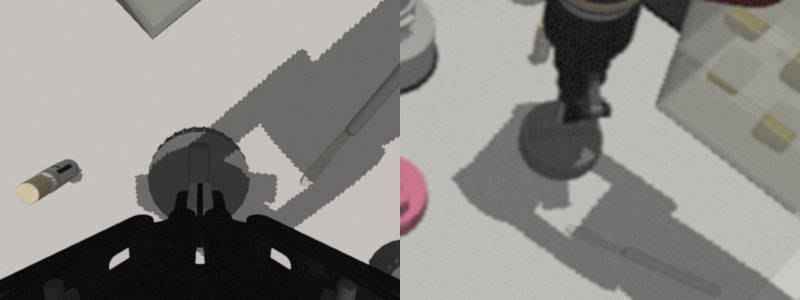

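The fingers closed to zero without gripping, and in the left panel they seem to sit above or beside the bar at about (200,195). I'll measure the fingertip height from depth.

```bash
python3 -c "
from h import *
np.set_printoptions(precision=3,suppress=True,linewidth=150)
p,d,K,T=grab('wrist');w=pts(d,K,T)
for v in range(270,345,8): print(v,w[v,[300,310,316,325,332,342]][:, [0,1,2]].round(3).tolist())
p,d,K,T=grab('scene');w=pts(d,K,T);z=np.load('scene.npz')
m=(d>0)&(z['d']-d>.01)&(np.hypot(w[...,0]-.456,w[...,1]+.098)<.03);q=w[m];print(m.sum(),np.sort(q[:,2])[:20])
s=manip.state();print(s)"
```

```text
270 [[0.451, -0.111, 0.025], [0.442, -0.109, 0.047], [0.441, -0.107, 0.047], [0.44, -0.104, 0.048], [0.439, -0.101, 0.046], [0.443, -0.093, 0.025]]
278 [[0.455, -0.109, 0.025], [0.445, -0.108, 0.047], [0.445, -0.105, 0.047], [0.443, -0.102, 0.047], [0.442, -0.099, 0.046], [0.447, -0.091, 0.024]]
286 [[0.459, -0.107, 0.023], [0.449, -0.106, 0.046], [0.448, -0.104, 0.047], [0.446, -0.1, 0.047], [0.445, -0.098, 0.046], [0.45, -0.089, 0.025]]
294 [[0.462, -0.106, 0.025], [0.448, -0.106, 0.058], [0.447, -0.104, 0.057], [0.446, -0.101, 0.057], [0.445, -0.099, 0.057], [0.454, -0.088, 0.024]]
302 [[0.466, -0.104, 0.025], [0.448, -0.106, 0.065], [0.447, -0.104, 0.065], [0.446, -0.101, 0.065], [0.445, -0.099, 0.065], [0.458, -0.086, 0.025]]
310 [[0.453, -0.108, 0.063], [0.448, -0.106, 0.072], [0.447, -0.104, 0.071], [0.446, -0.101, 0.072], [0.445, -0.099, 0.072], [0.447, -0.094, 0.063]]
318 [[0.449, -0.109, 0.078], [0.448, -0.106, 0.078], [0.447, -0.104, 0.078], [0.446, -0.101, 0.078], [0.444, -0.099, 0.079], [0.447, -0.094, 0.07]]
326 [[0.449, -0.109, 0.085], [0.448, -0.106, 0.084], [0.447, -
[... 295 characters left out ...]
-0.103, 0.089], [0.449, -0.1, 0.088], [0.444, -0.1, 0.097], [0.442, -0.098, 0.098]]
1417 [0.057 0.057 0.057 0.058 0.059 0.059 0.06  0.06  0.06  0.061 0.062 0.062 0.062 0.062 0.063 0.063 0.063 0.063 0.064 0.064]
{'time': 5.45, 'joint_pos': array([-0.371, -0.144,  2.123,  0.   ,  1.163, -2.367]), 'joint_vel': array([ 0.001,  0.001,  0.001, -0.003,  0.001, -0.001]), 'joint_efforts': array([ -0.001, -26.02 , -32.335,  -0.   ,  -0.   ,  -0.   ]), 'tool_pos': array([ 0.456, -0.098,  0.027]), 'tool_rot': array([ 0.   , -0.211,  0.977, -0.   ]), 'contact_force': array([-0.288, -0.471, -0.648]), 'ft_torque': array([ 0.042, -0.033,  0.011]), 'grasp_force': 0.0, 'gripper_width': -0.0005607510618132379}
```

```bash
python3 -c "
from h import *
w=np.vstack([pts(y['d'],y['K'],y['T']).reshape(-1,3) for y in (np.load('top.npz'),np.load('scene.npz'))])
t=np.array([.4575,-.0977]);a=-.371;e=np.array([np.cos(a),np.sin(a)]);f=np.array([-e[1],e[0]])
al=(w[:,:2]-t)@e;la=(w[:,:2]-t)@f
for A in np.arange(-.34,.04,.03):
    m=(al>A)&(al<A+.03)&(w[:,2]>.2)&(w[:,2]<.5)&(abs(la)<.3);print(round(A,2),m.sum(),np.percentile(la[m],[90,99]).round(3) if m.any() else '')
p,d,K,T=grab('scene');W=pts(d,K,T);z=np.load('scene.npz')
m=(d>0)&(z['d']-d>.01);q=W[m];A=(q[:,:2]-t)@e;L=(q[:,:2]-t)@f
for x in np.arange(-.3,.09,.03):
    k=(A>x)&(A<x+.03)&(q[:,2]>.2)&(abs(L)<.1)
    if k.sum()>20:print('arm al',round(x,2),k.sum(),'z',np.percentile(q[k,2],[2,98]).round(3),'lat',np.percentile(L[k],[2,98]).round(3))
p,d,K,T=grab('top');W=pts(d,K,T);z=np.load('top.npz')
m=(d>0)&(z['d']-d>.01);q=W[m];A=(q[:,:2]-t)@e;L=(q[:,:2]-t)@f
for x in np.arange(-.3,.09,.03):
    k=(A>x)&(A<x+.03)&(q[:,2]>.2)&(abs(L)<.2)
    if k.sum()>20:print('TOP arm al',round(x,2),k.sum(),'z',np.percentile(q[k,2],[2,98]).round(3),'lat',np.percentile(L[k],[2,98]).round(3))
"
python3 -m crank '[{"x":0,"y":0,"z":-0.5,"turn":0},{"x":0,"y":0,"z":-0.5,"turn":0},{"x":0,"y":0,"z":0,"turn":0},{"x":0,"y":0,"z":0,"turn":0}]' 45
```

```text
-0.34 0 
-0.31 150 [-0.153 -0.136]
-0.28 1803 [-0.075 -0.067]
-0.25 2957 [-0.069 -0.067]
-0.22 2837 [-0.074 -0.072]
-0.19 3150 [-0.078 -0.076]
-0.16 4473 [-0.083 -0.081]
-0.13 6039 [-0.088 -0.086]
-0.1 7249 [-0.093 -0.09 ]
-0.07 2676 [-0.096 -0.095]
-0.04 2848 [-0.206 -0.177]
-0.01 10696 [-0.106 -0.097]
0.02 5371 [-0.1   -0.098]
arm al -0.27 715 z [0.427 0.483] lat [0.03 0.05]
arm al -0.24 3038 z [0.416 0.505] lat [0.005 0.049]
arm al -0.21 3602 z [0.398 0.499] lat [-0.013  0.048]
arm al -0.18 2947 z [0.378 0.478] lat [-0.011  0.047]
arm al -0.15 2784 z [0.353 0.454] lat [-0.01   0.056]
arm al -0.12 2812 z [0.338 0.43 ] lat [-0.052  0.056]
arm al -0.09 2252 z [0.323 0.412] lat [-0.053  0.056]
arm al -0.06 2744 z [0.211 0.399] lat [-0.051  0.056]
arm al -0.03 3225 z [0.207 0.387] lat [-0.049  0.065]
arm al -0.0 2097 z [0.207 0.375] lat [-0.051  0.065]
arm al 0.03 235 z [0.223 0.36 ] lat [-0.049  0.057]
TOP arm al -0.18 418 z [0.404 0.446] lat [0.028 0.047]
TOP arm al -0.15 3956 z [0.38  0.448] lat [-0.05   0.056]
TOP arm al -0.12 5112 z [0.355 0.431] lat [-0.053  0.056]
TOP arm al -0.09 2709 z [0.325 0.412] lat [-0.054  0.056]
TOP arm al -0.06 2753 z [0.317 0.399] lat [-0.054  0.056]
TOP arm al -0.03 4176 z [0.345 0.387] lat [-0.054  0.064]
TOP arm al -0.0 3840 z [0.346 0.375] lat [-0.054  0.064]
TOP arm al 0.03 777 z [0.333 0.359] lat [-0.054  0.056]
time: 5.95
tool_pos: [0.4566, -0.0979, 0.0375]
tool_rot: [0.0, -0.211, 0.977, -0.0]
contact_force: [0.7, -1.1, -0.9]
gripper_width: 0.45
grasp_force: 0.0
```

```bash
python3 -m crank '[{"x":0,"y":0,"z":1,"turn":0},{"x":0,"y":0,"z":0.8,"turn":0},{"x":0,"y":0,"z":0.7,"turn":0},{"x":0,"y":0,"z":0.5,"turn":0},{"x":0,"y":0,"z":0,"turn":0}]' 40
python3 -m crank '[{"x":0,"y":0,"z":0.3,"turn":0},{"x":0,"y":0,"z":0,"turn":0},{"x":0,"y":0,"z":0,"turn":0}]'
python3 -c "
from h import *
p,d,K,T=grab('wrist');w=pts(d,K,T);t=np.array(manip.state()['tool_pos'])
D=np.hypot(w[...,0]-t[0],w[...,1]-t[1])
m=(D<.045);cols=[]
for v in range(270,420,10): print(v,[round(float(x),3) for x in w[v,230:420:15,2]])
"
```

```text
time: 6.45
tool_pos: [0.4553, -0.0974, 0.0056]
tool_rot: [-0.001, -0.211, 0.977, 0.001]
contact_force: [0.3, 0.7, 0.1]
gripper_width: 0.403
grasp_force: 0.0
time: 6.75
tool_pos: [0.4566, -0.0978, 0.0042]
tool_rot: [0.0, -0.211, 0.977, -0.0]
contact_force: [0.2, 0.1, 0.2]
gripper_width: 0.396
grasp_force: 0.0
270 [0.0, 0.024, 0.024, 0.025, 0.026, 0.046, 0.047, 0.046, 0.024, 0.025, 0.026, 0.025, 0.002]
280 [0.025, 0.026, 0.024, 0.024, 0.025, 0.046, 0.047, 0.046, nan, 0.025, 0.026, 0.025, 0.001]
290 [0.024, 0.023, 0.025, 0.024, 0.025, 0.047, 0.046, 0.046, 0.023, 0.024, 0.025, 0.025, -0.001]
300 [0.025, 0.026, 0.041, 0.035, 0.025, 0.047, 0.047, 0.046, 0.024, 0.038, 0.041, 0.024, -0.0]
310 [0.025, 0.04, 0.049, 0.036, 0.025, 0.047, 0.048, 0.045, 0.025, 0.04, 0.05, 0.04, 0.001]
320 [0.024, 0.05, 0.056, 0.037, 0.025, 0.047, 0.047, 0.046, 0.025, 0.04, 0.058, 0.048, 0.001]
330 [0.055, 0.064, 0.064, 0.038, 0.026, 0.047, 0.047, 0.046, 0.025, 0.041, 0.064, 0.063, 0.056]
340 [0.076, 0.072, 0.067, 0.039, 0.025, 0.047, 0.046, 0.045, 0.024, 0.043, 0.066, 0.072, 0.075]
350 [nan, 0.077, 0.066, 0.04, 0.025, 0.046, 0.047, 0.044, 0.025, 0.044, 0.068, 0.077, 0.078]
360 [0.083, 0.083, 0.068, 0.025, 0.025, 0.047, 0.047, 0.046, 0.024, 0.026, 0.068, 0.082, 0.083]
370 [0.095, 0.094, 0.068, 0.025, 0.025, 0.046, 0.046, 0.045, 0.025, 0.025, 0.069, 0.095, 0.087]
380 [0.099, 0.098, 0.067, 0.025, 0.025, 0.046, 0.047, 0.044, 0.025, 0.0, 0.069, 0.098, 0.099]
390 [0.102, 0.102, 0.067, 0.001, 0.0, 0.047, 0.047, 0.043, 0.001, 0.001, 0.069, 0.103, 0.103]
400 [0.106, 0.106, 0.002, 0.001, 0.001, 0.047, 0.046, 0.044, 0.001, 0.001, 0.0, 0.105, 0.106]
410 [0.108, 0.109, 0.001, 0.002, 0.001, 0.001, 0.001, 0.001, 0.0, 0.001, 0.108, 0.109, 0.109]
```

```bash
python3 -m crank '[{"x":0,"y":0,"z":0,"turn":0},{"x":0,"y":0,"z":0,"turn":0},{"x":0,"y":0,"z":0,"turn":0},{"x":0,"y":0,"z":0,"turn":0},{"x":0,"y":0,"z":0,"turn":0}]' 0
```

```text
time: 7.3
tool_pos: [0.4568, -0.0979, 0.0045]
tool_rot: [0.0, -0.211, 0.977, -0.0]
contact_force: [0.3, -0.6, 4.5]
gripper_width: 0.147
grasp_force: 60.5
```

```bash
python3 -m crank '[{"x":0,"y":0,"z":-2,"turn":0},{"x":0,"y":0,"z":-3,"turn":0},{"x":0,"y":0,"z":-3.5,"turn":0},{"x":0,"y":0,"z":-3.5,"turn":0},{"x":0,"y":0,"z":-2,"turn":0}]'
python3 -m crank '[{"x":-3,"y":-2.56,"z":0,"turn":0},{"x":-3,"y":-2.56,"z":0,"turn":0},{"x":-3,"y":-2.56,"z":0,"turn":0},{"x":-3,"y":-2.56,"z":0,"turn":0},{"x":-3,"y":-2.56,"z":0,"turn":0}]'
python3 -m crank '[{"x":0,"y":0,"z":0,"turn":0.1},{"x":0,"y":0,"z":0,"turn":0.135},{"x":0,"y":0,"z":0,"turn":0.135},{"x":0,"y":0,"z":0,"turn":0.135},{"x":0,"y":0,"z":0,"turn":0.135}]'
python3 -m crank '[{"x":0,"y":0,"z":0,"turn":0.135},{"x":0,"y":0,"z":0,"turn":0.135},{"x":0,"y":0,"z":0,"turn":0.135},{"x":0,"y":0,"z":0,"turn":0.14},{"x":0,"y":0,"z":0,"turn":0}]'
python3 -m crank '[{"x":0,"y":0,"z":0,"turn":0},{"x":0,"y":0,"z":0,"turn":0},{"x":0,"y":0,"z":0,"turn":0}]'
cat > see.py <<'E'
from h import *
import sys
s=manip.state();t=np.array(s["tool_pos"]);q=s["tool_rot"];xa=np.degrees(np.arctan2(2*(q[1]*q[2]+q[3]*q[0]),1-2*(q[2]**2+q[3]**2)))
lz=t[2]-.0045
print("tcp",t.round(4),"xa",xa,"q",np.round(q,4),"lid z by tcp",lz,"w",s["gripper_width"])
im=[]
for n in("top","scene"):
    p,d,K,T=grab(n);w=pts(d,K,T)
    for zz in(lz+.024,):
        m=(abs(w[...,2]-zz)<.006)&(np.hypot(w[...,0]-t[0],w[...,1]-t[1])<.06);b=w[m]
        if m.sum()>60:
            hull=cv2.convexHull(b[:,:2].astype(np.float32)*1000);c,r=cv2.minEnclosingCircle(hull);print(n,"face z",np.median(b[:,2]),"centre",np.round(c,1),"r",round(r,1),m.sum())
    u,v,_=K@(T[:3,:3]@[t[0],t[1],.1]+T[:3,3]);u,v=int(u/_),int(v/_)
    c=p[max(0,v-60):v+60,max(0,u-60):u+60,::-1];im.append(cv2.resize(c,(400,400),interpolation=cv2.INTER_CUBIC))
if len(sys.argv)>1:cv2.imwrite(sys.argv[1],np.hstack(im))
E
python3 see.py pics/j1.png
```

```text
time: 7.8
tool_pos: [0.4571, -0.098, 0.1466]
tool_rot: [0.001, -0.211, 0.977, -0.001]
contact_force: [1.4, 0.2, -1.0]
gripper_width: 0.145
grasp_force: 59.9
time: 8.3
tool_pos: [0.6466, -0.1526, 0.1425]
tool_rot: [-0.001, -0.211, 0.977, 0.001]
contact_force: [-0.5, -0.7, -0.1]
gripper_width: 0.141
grasp_force: 60.0
time: 8.8
tool_pos: [0.6451, -0.1522, 0.1425]
tool_rot: [-0.001, 0.11, 0.994, 0.0]
contact_force: [0.3, 0.3, -1.2]
gripper_width: 0.15
grasp_force: 59.9
time: 9.3
tool_pos: [0.6451, -0.1522, 0.1427]
tool_rot: [-0.001, 0.371, 0.929, -0.0]
contact_force: [-0.3, -0.3, -0.1]
gripper_width: 0.146
grasp_force: 59.9
time: 9.6
tool_pos: [0.6457, -0.1525, 0.1438]
tool_rot: [-0.0, 0.37, 0.929, -0.0]
contact_force: [0.4, -0.7, -0.8]
gripper_width: 0.148
grasp_force: 59.9
tcp [ 0.6457 -0.1525  0.1438] xa 136.5321751293923 q [-1.000e-04  3.703e-01  9.289e-01 -0.000e+00] lid z by tcp 0.13934169258499174 w 0.14800637409153983
top face z 0.16379165550434371 centre [ 646.2 -148.7] r 36.3 141
scene face z 0.16414629451088641 centre [ 645.4 -154.4] r 40.6 757
```

View pics/j1.png

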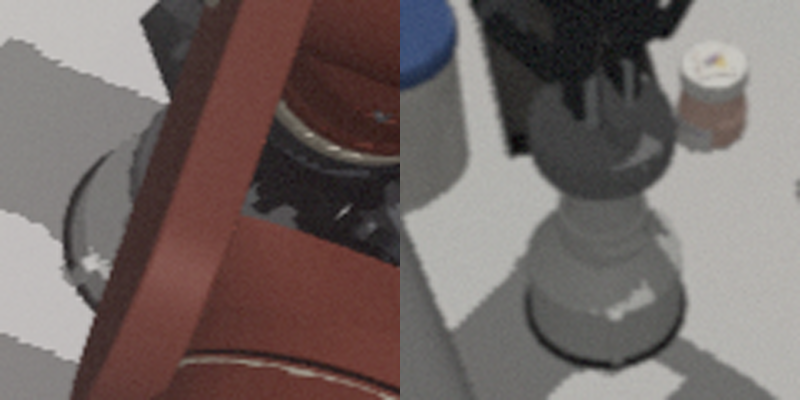

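The left panel (top view) is mostly blocked by the arm. In the right panel (scene view) the lid is held level above the jar, at about (600,130). Next I'll lower it onto the ramps.

```bash
python3 -m crank '[{"x":-0.11,"y":0.04,"z":1.5,"turn":0},{"x":0,"y":0,"z":1.5,"turn":0},{"x":0,"y":0,"z":1.2,"turn":0},{"x":0,"y":0,"z":0.6,"turn":0},{"x":0,"y":0,"z":0,"turn":0}]'
python3 -m crank '[{"x":0,"y":0,"z":0.1,"turn":0},{"x":0,"y":0,"z":0.1,"turn":0},{"x":0,"y":0,"z":0.05,"turn":0},{"x":0,"y":0,"z":0,"turn":0},{"x":0,"y":0,"z":0,"turn":0}]'
```

```text
time: 10.2
tool_pos: [0.6456, -0.1525, 0.0936]
tool_rot: [-0.002, 0.371, 0.929, -0.0]
contact_force: [-0.4, -0.3, -1.5]
gripper_width: 0.149
grasp_force: 59.9
time: 10.7
tool_pos: [0.6471, -0.153, 0.0939]
tool_rot: [0.0, 0.371, 0.929, 0.0]
contact_force: [-0.7, -0.4, -0.4]
gripper_width: 0.145
grasp_force: 59.9
```

```bash
python3 -m crank '[{"x":0,"y":0,"z":0.1,"turn":0},{"x":0,"y":0,"z":0.1,"turn":0},{"x":0,"y":0,"z":0.1,"turn":0},{"x":0,"y":0,"z":0,"turn":0},{"x":0,"y":0,"z":0,"turn":0}]'
python3 -m crank '[{"x":0,"y":0,"z":0.1,"turn":0},{"x":0,"y":0,"z":0,"turn":0},{"x":0,"y":0,"z":0,"turn":0}]'
python3 -m crank '[{"x":0,"y":0,"z":0.06,"turn":0},{"x":0,"y":0,"z":0,"turn":0},{"x":0,"y":0,"z":0,"turn":0}]'
```

```text
time: 11.2
tool_pos: [0.6468, -0.1529, 0.0904]
tool_rot: [-0.0, 0.371, 0.929, 0.0]
contact_force: [-0.7, 0.0, -0.1]
gripper_width: 0.141
grasp_force: 59.9
time: 11.5
tool_pos: [0.6469, -0.153, 0.0896]
tool_rot: [0.0, 0.371, 0.929, 0.0]
contact_force: [0.6, -0.3, -0.8]
gripper_width: 0.15
grasp_force: 60.1
time: 11.8
tool_pos: [0.647, -0.153, 0.0895]
tool_rot: [0.0, 0.371, 0.929, -0.0]
contact_force: [-1.6, 0.1, 3.2]
gripper_width: 0.148
grasp_force: 60.5
```

```bash
python3 -m crank '[{"x":0,"y":0,"z":0,"turn":-0.1},{"x":0,"y":0,"z":0,"turn":-0.1},{"x":0,"y":0,"z":0,"turn":-0.1},{"x":0,"y":0,"z":0,"turn":-0.1},{"x":0,"y":0,"z":0,"turn":-0.1}]'
python3 -m crank '[{"x":0,"y":0,"z":0,"turn":-0.1},{"x":0,"y":0,"z":0,"turn":-0.1},{"x":0,"y":0,"z":0,"turn":-0.1},{"x":0,"y":0,"z":0,"turn":-0.1},{"x":0,"y":0,"z":0,"turn":-0.06}]'
python3 -m crank '[{"x":0,"y":0,"z":0.2,"turn":0},{"x":0,"y":0,"z":0.2,"turn":0},{"x":0,"y":0,"z":0,"turn":0},{"x":0,"y":0,"z":0,"turn":0}]'
```

```text
time: 12.3
tool_pos: [0.6475, -0.1531, 0.0894]
tool_rot: [0.001, 0.128, 0.992, -0.0]
contact_force: [-0.2, 0.2, 1.0]
gripper_width: 0.149
grasp_force: 60.3
time: 12.8
tool_pos: [0.6467, -0.1529, 0.0882]
tool_rot: [-0.0, -0.101, 0.995, 0.0]
contact_force: [0.6, -0.0, -1.5]
gripper_width: 0.147
grasp_force: 59.9
time: 13.2
tool_pos: [0.6467, -0.1529, 0.0846]
tool_rot: [-0.0, -0.1, 0.995, 0.0]
contact_force: [-1.0, 0.3, -0.8]
gripper_width: 0.149
grasp_force: 59.9
```

Dropping past the ramps freely. Continue to the rim (lid at 72 mm, so TCP at about 0.0765).

```bash
python3 -m crank '[{"x":0,"y":0,"z":0.2,"turn":0},{"x":0,"y":0,"z":0.2,"turn":0},{"x":0,"y":0,"z":0.2,"turn":0},{"x":0,"y":0,"z":0,"turn":0},{"x":0,"y":0,"z":0,"turn":0}]'
python3 -m crank '[{"x":0,"y":0,"z":0.1,"turn":0},{"x":0,"y":0,"z":0.1,"turn":0},{"x":0,"y":0,"z":0,"turn":0},{"x":0,"y":0,"z":0,"turn":0}]'
```

```text
time: 13.7
tool_pos: [0.6468, -0.1529, 0.0788]
tool_rot: [-0.0, -0.1, 0.995, 0.0]
contact_force: [1.4, -0.5, -1.4]
gripper_width: 0.145
grasp_force: 59.9
time: 14.1
tool_pos: [0.6468, -0.1529, 0.0768]
tool_rot: [-0.0, -0.1, 0.995, 0.0]
contact_force: [0.3, 1.0, -1.8]
gripper_width: 0.15
grasp_force: 59.9
```

```bash
python3 -m crank '[{"x":0,"y":0,"z":0.05,"turn":0},{"x":0,"y":0,"z":0.03,"turn":0},{"x":0,"y":0,"z":0,"turn":0},{"x":0,"y":0,"z":0,"turn":0}]'
```

```text
time: 14.5
tool_pos: [0.647, -0.153, 0.0766]
tool_rot: [0.0, -0.1, 0.995, -0.0]
contact_force: [-1.9, 0.2, 1.5]
gripper_width: 0.147
grasp_force: 60.3
```

```bash
python3 -m crank '[{"x":0,"y":0,"z":0,"turn":0.12},{"x":0,"y":0,"z":0,"turn":0.12},{"x":0,"y":0,"z":0,"turn":0.12},{"x":0,"y":0,"z":0,"turn":0.12},{"x":0,"y":0,"z":0,"turn":0.12}]'
python3 -m crank '[{"x":0,"y":0,"z":0,"turn":0.12},{"x":0,"y":0,"z":0,"turn":0.12},{"x":0,"y":0,"z":0,"turn":0.12},{"x":0,"y":0,"z":0,"turn":0.12},{"x":0,"y":0,"z":0,"turn":0.1}]'
python3 -m crank '[{"x":0,"y":0,"z":0,"turn":0.04},{"x":0,"y":0,"z":0,"turn":0.03},{"x":0,"y":0,"z":0,"turn":0},{"x":0,"y":0,"z":0,"turn":0}]'
cat > st.py <<'E'
from h import *
s=manip.state();q=s["tool_rot"];print(np.degrees(np.arctan2(2*(q[1]*q[2]+q[3]*q[0]),1-2*(q[2]**2+q[3]**2))),s["ft_torque"],s["tool_pos"],s["contact_force"],s["joint_efforts"][5])
E
python3 st.py
```

```text
time: 15.0
tool_pos: [0.6473, -0.1532, 0.0766]
tool_rot: [0.001, 0.201, 0.98, -0.0]
contact_force: [-0.4, -0.3, 1.3]
gripper_width: 0.149
grasp_force: 60.2
time: 15.5
tool_pos: [0.6473, -0.1533, 0.0766]
tool_rot: [0.001, 0.472, 0.881, -0.0]
contact_force: [-0.3, -0.5, 1.5]
gripper_width: 0.15
grasp_force: 60.2
time: 15.9
tool_pos: [0.6473, -0.1533, 0.0766]
tool_rot: [0.001, 0.501, 0.866, -0.0]
contact_force: [-0.7, -0.6, 1.3]
gripper_width: 0.145
grasp_force: 60.3
119.8825898543119 [-0.1329403   0.03575774 -0.01370519] [ 0.64727263 -0.15327439  0.07657529] [-0.65204545 -0.59685961  1.2989701 ] -0.004535723273875192
```

Now at 119.9° with no stop torque. I'll turn in small steps to 116.5° (jar x) and feel for the stop.

```bash
for i in 1; do python3 -m crank '[{"x":0,"y":0,"z":0,"turn":0.03},{"x":0,"y":0,"z":0,"turn":0},{"x":0,"y":0,"z":0,"turn":0}]' >/dev/null; python3 st.py; done
python3 -m crank '[{"x":0,"y":0,"z":0,"turn":0.025},{"x":0,"y":0,"z":0,"turn":0},{"x":0,"y":0,"z":0,"turn":0}]' >/dev/null; python3 st.py
python3 -m crank '[{"x":0,"y":0,"z":0,"turn":0.015},{"x":0,"y":0,"z":0,"turn":0},{"x":0,"y":0,"z":0,"turn":0}]' >/dev/null; python3 st.py
```

```text
118.17546489689805 [-0.1511587  -0.01163512 -0.05955825] [ 0.64721628 -0.1531218   0.076527  ] [ 0.18813356 -0.40865984  2.87676187] -0.02352076058741659
116.70242210397006 [-0.03861996 -0.03506035 -0.06747131] [ 0.64722361 -0.1530047   0.07656782] [ 0.95435814 -0.16512624  3.68425036] -0.04845956456847489
115.84990525417281 [-0.0085352  -0.15959943  0.11081047] [ 0.64725153 -0.15298444  0.07654044] [1.17811522 0.15406079 5.25256641] 0.10859215166419744
```

```bash
python3 -m crank '[{"x":0,"y":0,"z":0,"turn":0.015},{"x":0,"y":0,"z":0,"turn":0},{"x":0,"y":0,"z":0,"turn":0}]' >/dev/null; python3 st.py
```

```text
115.00615521582402 [-0.01970588 -0.172704    0.44978763] [ 0.64728196 -0.15299451  0.07657202] [ 1.19070417 -0.93222678  4.84198292] 0.4115883819758892
```

The turning torque is climbing, so the lugs are at the stops. I'll let go and back straight up.

```bash
python3 -m crank '[{"x":0,"y":0,"z":0,"turn":-0.01},{"x":0,"y":0,"z":0,"turn":0},{"x":0,"y":0,"z":0,"turn":0}]' 45
python3 -m crank '[{"x":0,"y":0,"z":0,"turn":0},{"x":0,"y":0,"z":-0.5,"turn":0},{"x":0,"y":0,"z":-1.5,"turn":0},{"x":0,"y":0,"z":-3,"turn":0},{"x":0,"y":0,"z":-3,"turn":0}]'
python3 -m crank '[{"x":0,"y":0,"z":-2,"turn":0},{"x":0,"y":0,"z":0,"turn":0},{"x":0,"y":0,"z":0,"turn":0}]'
python3 lid.py .118 pics/w2.png
```

```text
time: 17.4
tool_pos: [0.6458, -0.1526, 0.0747]
tool_rot: [-0.001, 0.533, 0.846, -0.0]
contact_force: [-0.7, -0.0, -0.7]
gripper_width: 0.454
grasp_force: 0.0
time: 17.9
tool_pos: [0.6467, -0.1529, 0.1578]
tool_rot: [-0.0, 0.533, 0.846, -0.0]
contact_force: [0.7, -0.4, 0.7]
gripper_width: 0.447
grasp_force: 0.0
time: 18.2
tool_pos: [0.6472, -0.1531, 0.1771]
tool_rot: [0.001, 0.533, 0.846, 0.0]
contact_force: [0.6, -0.0, -0.6]
gripper_width: 0.446
grasp_force: 0.0
bar z 0.1183352655986018 ((647.4209594726562, -153.7217254638672), (13.985603332519531, 63.390811920166016), 26.632802963256836)
tcp [ 647.15574621 -153.07748894  177.09181876] tool x deg 115.54723111504023 F [ 0.59142949 -0.00866547 -0.60717846]
```

View pics/w2.png

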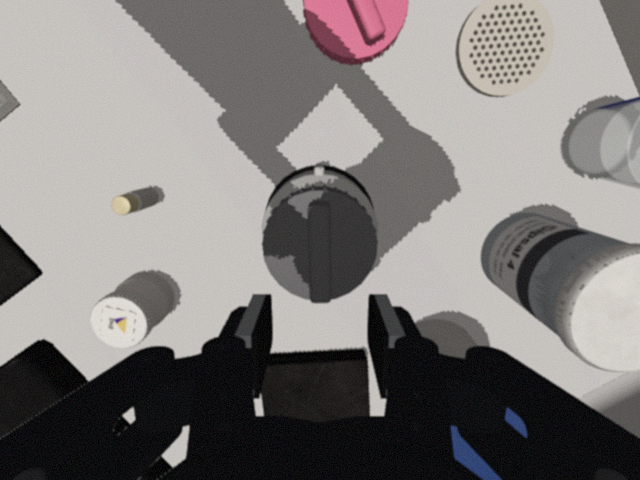

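The wrist view shows the lid seated on the jar at (320,243), bar top at 118 mm as expected. The bar points at 116.6°, in line with the rib at (319,171). The gripper is clear, so I'll hand in.

```bash
python3 -c "
from plant import manip; print(manip.job_done())"
```

```text
the job is handed in; nothing more can be done
None
```

The jar is closed with the larger grey lid, seated on the rim and tightened to the stops with its bar in line with the ribs; I let go, left the smaller lid alone, and handed in after about 18 of the 48 s.

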